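# Demould a cast pen rest and lay it on the drying rack

## Task

The plaster pen rest in the small desktop mould has set: swing the mould's wire bail up and well back past upright, lift the pen rest straight out of the cavity, and lay it gently, not dropped, right way up on the drying rack's free near half, lengthways beside the pen rest already lying there and not touching it. Then fold the bail down flat over the empty mould. Leave the other pen rest, the stamp pad and the remote control where they are.

Things in the scene. Friction and masses are not known exactly. Their poses are not given: they have to be found in the camera images.
- mould: Fixed steel block, 100 (x) x 160 (y) x 44 mm high; origin at the centre of its underside. Open cavity 40 (x) x 134 (y) mm, centred, floor 12 mm above the origin. Finger reliefs 48 mm wide (at the middle of y) are cut through both long sides down to that floor, so that fingers closing along mould x can grasp the part's long sides.
- bail (a joint): Angle of the mould's wire bail, rad: 0 = folded flat over the mould (at its stop, just above the pen rest), grows as its free end is swung up and back, 1.57 = upright, 2.2 = back stop. A stiff hinge (0.09 N m): it stays wherever it is left. It starts at 0 to 0.25.
- bail_hinge (a point): Midpoint of the bail's hinge line, on the mould at mould x = +44, y = 0, z = 52 mm; the hinge line runs along the mould's y.
- bail_grip (a point): Middle of the bail's free cross bar, 134 mm from the hinge line. The bail is a U of 8 mm wire: legs at mould y = +-39 mm, and a cross bar along mould y with a black sleeve (12 mm thick, 50 mm long). Flat, the bar lies 40 mm outside the mould's near (-x) face, 52 mm above the desk. Pinched from above across mould x, it rolls between the fingers as it swings.
- pen_rest: Loose white plaster pen rest that starts in the mould: a bar 36 (x) x 130 (y) x 34 mm high, solid up to 24 mm, with five round cross ridges on top, one at its middle; 0.18 to 0.35 kg. Origin at the centre of its underside, z up. In the mould its underside is on the cavity floor, its top 2 mm above the mould's, with about 2 mm play all round.
- rack: Fixed wooden slatted drying rack, 150 (x) x 180 (y) mm; origin at the centre of its underside. Slat tops 14 mm, rim 24 mm above it; inside the rim 138 (x) x 168 (y) mm. Its near (-x) half is free; the place for the pen rest is about x = -35 mm, y = 0, long side along the rack's y.
- dry_rest: Another loose pen rest, same shape, already lying along y on the far half of the rack, about x = +35 mm from the rack's centre; origin at the centre of its underside. Stays where it is.
- stamp_pad: Closed tin stamp pad, 72 x 101 x 14 mm, lying loose on the desk in front of the telephone; origin at the centre of its underside. Stays where it is.
- riser_corner (a point): Nearest upper corner of the obstacle at the right: a case with a tray and leaning panels that fills the desk from x = 0.37 m on and right of (y below) about -0.37 m, this tray corner reaching furthest left; 0.25 m high, its panels up to 0.6 m. Keep the hand left of it or short of it (x below 0.3 m) when swinging across; the telephone in the desk's middle (beyond x = 0.48 m) is 0.1 m high.
- remote: Remote control, 184 x 49 x 22 mm, lying loose on the desk at the left; origin at the centre of its underside. Stays where it is.

How it is judged:
On the way, in this order (a step that is already met when the one before it is completed fails the run):
1. the bail is swung up past upright (over 1.65 rad) (value of joint bail above 1.65 rad), for 0.2 s.
2. the pen rest is lifted clear above the mould (z of pen_rest in the frame of mould above 0.05 m), for 0.1 s.
3. the pen rest lies on the rack's free half, let go (z of pen_rest in the frame of rack between 0.01 and 0.018 m and angle between pen_rest's own z axis and vertical below 0.08 rad and angle between the y axis of pen_rest and the y axis of rack, either way round below 0.2 rad and x of pen_rest in the frame of rack between -0.06 and 0.005 m and y of pen_rest in the frame of rack between -0.03 and 0.03 m and contact force between pen_rest and the fingers below 0.1 N and contact force between pen_rest and dry_rest below 0.1 N and value of joint bail above 0.3 rad), for 0.3 s.
At the end, for the whole second after the job is handed in: Pen rest upright on the slats of the rack's near half (rack x -60 to 5 mm, y within 30 mm, tilt under 0.08, along the rack within 0.2 rad), at rest, released, not touching the other; bail under 0.08 rad; other pen rest moved under 15 mm, stamp pad and remote under 20 mm (z of pen_rest in the frame of rack between 0.01 and 0.018 m and angle between pen_rest's own z axis and vertical below 0.08 rad and angle between the y axis of pen_rest and the y axis of rack, either way round below 0.2 rad and x of pen_rest in the frame of rack between -0.06 and 0.005 m and y of pen_rest in the frame of rack between -0.03 and 0.03 m and contact force between pen_rest and the fingers below 0.1 N and contact force between pen_rest and dry_rest below 0.1 N and value of joint bail below 0.08 rad and linear speed of pen_rest below 0.02 m/s and distance of dry_rest from where it was at the start of the episode below 0.015 m and distance of each of stamp_pad, remote from where it was at the start of the episode below 0.02 m).
It fails at once if the pen rest is dropped or slammed onto the rack (over 0.5 m/s within 16 mm of the slats) (horizontal distance between pen_rest and rack below 0.1 m and z of pen_rest in the frame of rack below 0.03 m and linear speed of pen_rest above 0.5 m/s).
It fails at once if the other pen rest is pushed 15 mm or more (distance of dry_rest from where it was at the start of the episode above 0.015 m).
It fails at once if the stamp pad or the remote is pushed 20 mm or more (distance of any of stamp_pad, remote from where it was at the start of the episode above 0.02 m).
It also fails if it takes over 72 s, if anything falls off the work surface, if the arm or the gripper's body presses on something with over 40 N, if the wrist force passes 120 N, or if a joint passes its speed limit or range.

## Robot

A 6-joint arm with a two-finger parallel gripper is mounted at the origin on a cart in front of the work surface, level with it; the furniture and walls round the work are solid. World frame = base frame: x ahead of the robot, y to its left, z up, the work surface at z = 0. Lengths are in m, angles in rad, forces in N, time in s.
With the tool pointing down it reaches from about 0.4 to 0.925 m from the base axis. Payload 3.4 kg.
Tool frame: the origin (TCP) lies at the very end of the fingers, on their centre line; the grasp point (between the pads) lies 19 mm behind it (manip.tcp_to_grasp is the distance from the TCP to the grasp point, in m); z points along the fingers, y is the line along which they close (so a half turn about z gives the same grasp; the last joint's range is limited). The gripper opens to 85 mm and grips with 20 to 120 N. Pads are 22 mm wide; open, the fingers measure 114 mm over their backs; the gripper's body (76 mm by 85 mm) begins 54 mm behind the grasp point. The pads swing forward as they close: fully open they stand 13 mm farther back than shut.
Start: joints at [-0.073, 0.307, 1.506, -0, 1.328, -0.073], TCP at [0.575, -0, 0.231] pointing down, gripper open.
Joint ranges: [-3.12, 3.12], [-1.05, 2.28], [0.14, 2.33], [-1.42, 4.57], [0.1, 2.73], [-2.68, 2.68]. Speed limits (rad/s): [2.57, 2.57, 3.14, 3.14, 3.14, 3.14].

## Interface

Orientations are given as a 3x3 rotation matrix whose columns are the frame's x, y, z axes.
In Python, from station import manip, eyes, state gives the robot as it stands (manip), with the cameras (eyes) and the readings as plain functions.
- The arm moves only by the shell command python3 inch.py FILE [OPENING] [FORCE], which reads ROWS from the file FILE. ROWS is a JSON list of rows, 1 to 5 of them, each of 6 numbers: dx, dy, dz in shares of 1 m (1.0 is 1 m), then a rotation vector rx, ry, rz in a scale on which 1.0 is 4 rad; each row is the pose to reach, as a shift and turn from the pose commanded when the command began, along the tool's axes at that moment; what a row does not reach only later rows make up. A row lasts 1/12 s, in which the tool goes at most 0.0417 m and 0.125 rad, less where a joint would pass 70% of its speed; a pose out of reach is approached as far as the arm can. OPENING is the finger opening in m, set as the command begins (- or left out keeps the last). The fingers move at their own pace and stop on an object; FORCE is the grip in N (left out, the last holds). Time passes only in rows, so rows that do not move let the fingers close. It prints the time, the measured TCP pose, the force, the opening and the grip force at its end. Input that does not fit is refused with a message, and nothing moves.
- state(): the state, without advancing time (a new reading comes with each control period).
- eyes.read_camera(name): name is "scene" or "side" or "wrist"; returns a dict with "color" (420x560x3 uint8, red, green, blue), "fx", "fy", "cx", "cy" (pixels), "rvec" (rotation vector, rad) and "tvec" (3), from world to camera coordinates, as OpenCV has them. Camera axes: x right, y down, z forward; pixel columns grow to the right and rows downward; lengths in m; the calibration is good to about 2 mm. The wrist camera is an equidistant fisheye: a pixel r from the principal point sees the ray r / f radians off the axis. A picture is of the moment at which its call begins. There is no depth.
- manip.job_done(): hands the job in; it is judged then, once.
The state is a dict: "clock": time; "qpos": joint angles; "dq": joint speeds; "tau": joint torques, N m; "eef_pos": TCP position; "tool_rot": TCP orientation; "contact_force": force on the tool from outside, world axes, zero at the start; "torque": the same for the moment, N m; "grip_width": finger opening in m; "finger_force": force on a finger pad.
Only numpy, scipy, OpenCV 4.12 (cv2) and the standard library are available. Lean on these libraries where they do the work, as an engineer would, in place of code of your own. Each camera call takes 0.05 s, during which the arm holds its last target. There are 200 camera calls.

## Working session

There is one attempt and no reset: what is moved stays moved. The work goes in short steps, Python scripts to look and compute and a shell command to move; the robot and the scene stay as the last step left them, time stands still between calls to the robot, and variables do not carry over. Pictures are saved under pics/ and viewed, at most 11 in all, crops included, and the job is handed in when it is done.

```bash
ls; mkdir -p pics
python3 - <<'E'
from station import manip, eyes, state
import cv2,numpy as np
ims=[]
for n in("scene","side","wrist"):
    c=eyes.read_camera(n); np.savez(f"{n}0.npz",**c)
    cv2.imwrite(f"pics/{n}0.png",c["color"][:,:,::-1])
    print(n,c["fx"],c["cx"],c["cy"],c["rvec"],c["tvec"])
s=state();print(s["clock"],s["tool_rot"],manip.tcp_to_grasp)
E
```

```text
inch.py
pics
station.py
scene 452.49527463864416 271.96484621219906 209.35751805985322 [ 2.00215037 -0.80936514  0.4637166 ] [-0.27528152  0.34318889  0.97560448]
side 483.6519861284386 279.2812138534173 208.89009610969654 [ 2.49224982 -0.81398069  0.23360236] [-0.33471174  0.35786939  1.55335597]
wrist 325.19226210127806 279.8946930189815 206.83113344075397 [-2.83465705e+00 -4.46581042e-04  2.94593424e-03] [-0.57457002 -0.0392005   0.37905537]
0.15 [[ 5.48987474e-06  9.99998761e-01 -1.57410789e-03]
 [ 9.99999990e-01 -5.26742104e-06  1.41324600e-04]
 [ 1.41316134e-04 -1.57410865e-03 -9.99998751e-01]] 0.0187
```

View pics/scene0.png

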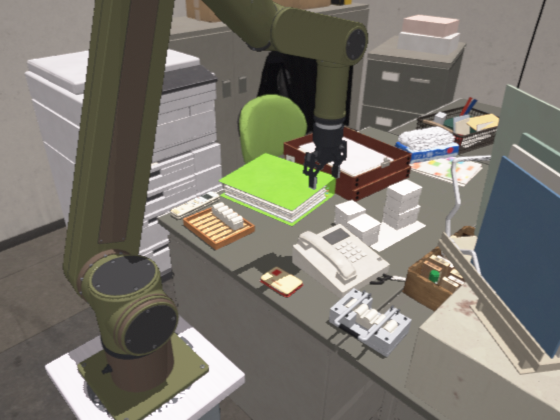

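View pics/side0.png

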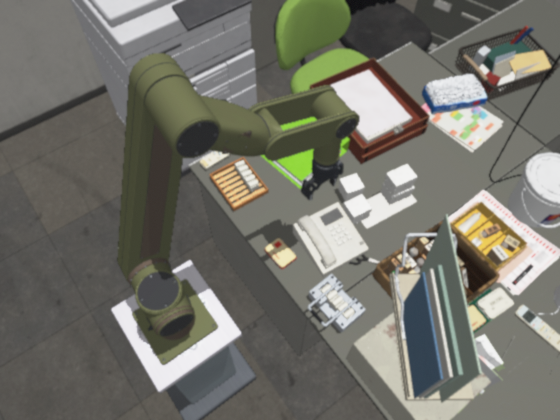

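View pics/wrist0.png

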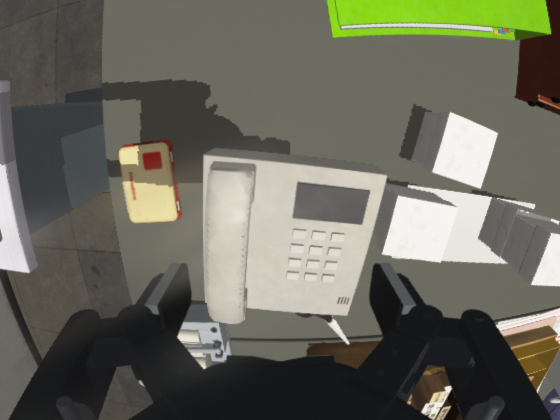

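The scene view shows the mould at about (370,320), the rack at (218,225), the stamp pad at (282,282) and the remote at (195,205). In the side view the mould is at (337,302) and the rack at (238,183). In the wrist view, up is +y and right is +x. Next I'll get rough positions and zoom in.

```bash
cat > h.py <<'E'
import numpy as np,cv2
from scipy.spatial.transform import Rotation as R
def ray(c,uv):
    d=(np.array(uv,float)-[c["cx"],c["cy"]])/[c["fx"],c["fy"]]
    if c.get("fish"):
        r=np.hypot(*d); v=np.r_[d/r*np.sin(r),np.cos(r)] if r>0 else np.r_[0,0,1.]
    else: v=np.r_[d,1]; v/=np.linalg.norm(v)
    M=R.from_rotvec(np.ravel(c["rvec"])).as_matrix(); return -M.T@np.ravel(c["tvec"]),M.T@v
def plane(c,uv,z):
    o,d=ray(c,uv); return o+d*(z-o[2])/d[2]
def tri(*rs):
    A=sum(np.eye(3)-np.outer(d,d) for o,d in rs); b=sum((np.eye(3)-np.outer(d,d))@o for o,d in rs)
    return np.linalg.solve(A,b)
def load(f):
    c=dict(np.load(f)); c["fish"]="wrist" in f; return c
E
python3 - <<'E'
from h import *
s,d,w=load("scene0.npz"),load("side0.npz"),load("wrist0.npz")
for n,a,b in(("mould",(370,320),(337,302)),("rack",(218,225),(238,183)),("pad",(282,282),(281,252)),("remote",(195,205),(212,158))):
    print(n,plane(s,a,.03).round(3),plane(d,b,.03).round(3))
print(plane(w,(150,182),.014).round(3))
def cr(c,x,y,w,h,k): return cv2.resize(c["color"][y:y+h,x:x+w,::-1],None,fx=k,fy=k,interpolation=cv2.INTER_CUBIC)
a=np.hstack([cr(s,320,280,100,75,4),cr(d,295,265,100,75,4)]);b=np.hstack([cr(s,160,185,100,70,4),cr(d,190,140,100,70,4)])
cv2.imwrite("pics/z.png",np.vstack([a,b]))
E
```

```text
mould [ 0.444 -0.269  0.03 ] [ 0.45  -0.266  0.03 ]
rack [0.437 0.292 0.03 ] [0.449 0.305 0.03 ]
pad [ 0.39  -0.031  0.03 ] [ 0.41  -0.017  0.03 ]
remote [0.456 0.438 0.03 ] [0.433 0.459 0.03 ]
[ 0.42  -0.005  0.014]
```

View pics/z.png

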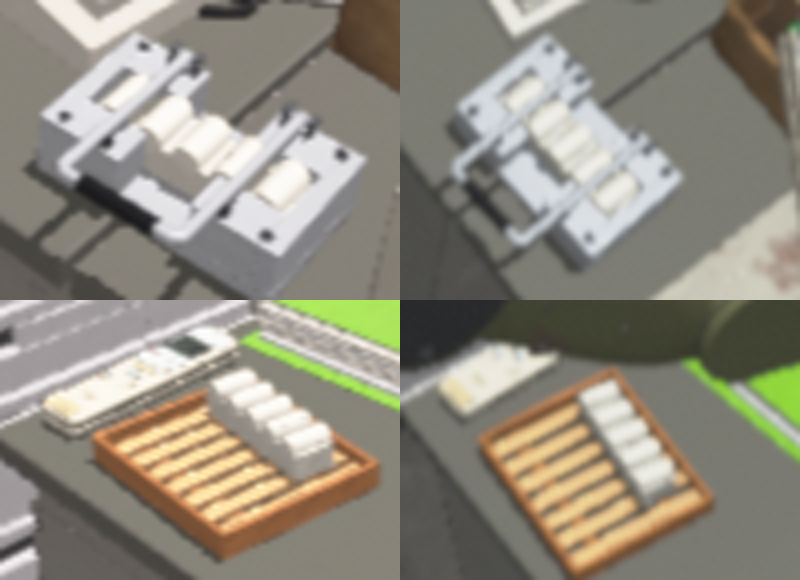

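The crops show the mould's top corners, the black sleeve (scene ≈(350,331), side ≈(317,316)), a bail slightly raised with its bar facing the robot, and the rack with the dry rest on its far half.

Run:
```python
from h import *
s,d=load("scene0.npz"),load("side0.npz")
f=lambda o,p:(np.array(p)/4+np.array(o))-.375
T=lambda n,os,od,a,b: print(n,tri(ray(s,f(os,a)),ray(d,f(od,b))).round(3))
S,D=(320,280),(295,265)
T("mL",S,D,(40,115),(57,103));T("mB",S,D,(135,33),(148,35));T("mR",S,D,(367,157),(282,178));T("mF",S,D,(271,258),(181,264))
T("slv",S,D,(119,203),(88,205));T("barL",S,D,(65,168),(55,170));T("barR",S,D,(172,235),(118,238))
for n,a in(("L",(40,115)),("B",(135,33)),("R",(367,157)),("F",(271,258))): print(n,plane(s,f(S,a),.044).round(4))
for n,a in(("L",(57,103)),("B",(148,35)),("R",(282,178)),("F",(181,264))): print(n,plane(d,f(D,a),.044).round(4))
print("rack")
for n,a in(("L",(80,140)),("B",(217,72)),("R",(313,198)),("F",(177,272))): print(n,plane(d,f((190,140),a),.024).round(4))
for n,a in(("L",(95,138)),("R",(380,160)),("F",(222,236))): print(n,plane(s,f((160,185),a),.024).round(4))
```

```text
mL [ 0.399 -0.183  0.037]
mB [ 0.495 -0.181  0.042]
mR [ 0.502 -0.34   0.045]
mF [ 0.391 -0.347  0.053]
slv [ 0.361 -0.269  0.056]
barL [ 0.358 -0.233  0.059]
barR [ 0.364 -0.303  0.056]
L [ 0.3929 -0.187   0.044 ]
B [ 0.4924 -0.182   0.044 ]
R [ 0.5033 -0.34    0.044 ]
F [ 0.3989 -0.3438  0.044 ]
L [ 0.3974 -0.1853  0.044 ]
B [ 0.4945 -0.1829  0.044 ]
R [ 0.5025 -0.3399  0.044 ]
F [ 0.3935 -0.3456  0.044 ]
rack
L [0.3859 0.4026 0.024 ]
B [0.5345 0.3928 0.024 ]
R [0.525 0.221 0.024]
F [0.3795 0.2283 0.024 ]
L [0.3837 0.4016 0.024 ]
R [0.5263 0.2227 0.024 ]
F [0.3747 0.2282 0.024 ]
```

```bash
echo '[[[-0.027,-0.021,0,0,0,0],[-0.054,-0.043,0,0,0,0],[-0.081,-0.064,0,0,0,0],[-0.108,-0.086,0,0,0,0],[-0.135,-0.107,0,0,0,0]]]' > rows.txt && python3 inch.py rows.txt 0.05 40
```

```text
refused: ROWS must be a list of rows, each a list of 6 numbers. Nothing was moved.
```

Nothing moved. I misread the format; it is a list of rows, each a list of 6 numbers. Resending.

```bash
echo '[[-0.027,-0.021,0,0,0,0],[-0.054,-0.043,0,0,0,0],[-0.081,-0.064,0,0,0,0],[-0.108,-0.086,0,0,0,0],[-0.135,-0.107,0,0,0,0]]' > rows.txt && python3 inch.py rows.txt 0.05 40
echo '[[-0.027,-0.021,0,0,0,0],[-0.054,-0.043,0,0,0,0],[-0.081,-0.064,0,0,0,0],[-0.108,-0.086,0,0,0,0],[-0.134,-0.107,0,0,0,0]]' > rows.txt && python3 inch.py rows.txt
echo '[[0,0,0,0,0,0],[0,0,0,0,0,0]]' > rows.txt && python3 inch.py rows.txt
python3 - <<'E'
from station import manip, eyes, state
import cv2,numpy as np
c=eyes.read_camera("wrist"); np.savez("wrist1.npz",**c)
cv2.imwrite("pics/wrist1.png",c["color"][:,:,::-1])
E
```

```text
clock: 0.57
eef_pos: [0.4665, -0.1358, 0.231]
tool_rot: [[-0.001, 1.0, -0.001], [1.0, 0.001, 0.0], [0.0, -0.001, -1.0]]
contact_force: [0.4, -1.0, -0.4]
grip_width: 0.0502
finger_force: 0.0
clock: 0.98
eef_pos: [0.3595, -0.27, 0.2312]
tool_rot: [[-0.0, 1.0, -0.0], [1.0, 0.0, 0.0], [0.0, -0.0, -1.0]]
contact_force: [-0.4, -0.5, -0.7]
grip_width: 0.0499
finger_force: 0.0
clock: 1.15
eef_pos: [0.3599, -0.27, 0.2312]
tool_rot: [[0.004, 1.0, -0.0], [1.0, -0.004, 0.0], [0.0, -0.0, -1.0]]
contact_force: [0.3, -0.2, -0.3]
grip_width: 0.0499
finger_force: 0.0
```

View pics/wrist1.png

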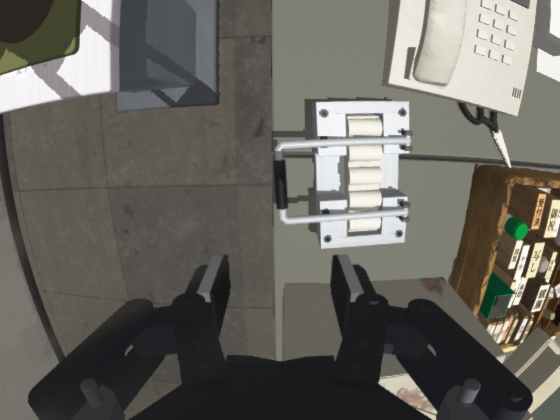

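The wrist view shows the sleeve centred at about (281,181), the mould's top corners near (314,102), (409,101), (406,243) and (321,248), and the pen rest's ends at (364,117) and (365,229).

Run:
```python
from h import *
w,s,d=load("wrist1.npz"),load("scene0.npz"),load("side0.npz")
P=[plane(w,p,.044)[:2] for p in((314,102),(409,101),(406,243),(321,248))]
print(np.round(P,4),np.mean(P,0).round(4))
print("rest",plane(w,(364,117),.044).round(4),plane(w,(366,229),.044).round(4))
print("slv",plane(w,(281,181),.058).round(4),tri(ray(w,(281,181)),ray(s,(349.4,330.4)),ray(d,(316.6,315.9))).round(4))
print("bar ends",plane(w,(280,149),.058).round(4),plane(w,(284,219),.058).round(4))
m=(w["color"].max(2)<60).astype(np.uint8); m[:,:265]=0;m[:,300:]=0;m[:140]=0;m[225:]=0
n,l,st,ce=cv2.connectedComponentsWithStats(m);print(st[1:],ce[1:])
```

```text
[[ 0.3949 -0.1876]
 [ 0.4959 -0.1815]
 [ 0.5071 -0.3418]
 [ 0.4061 -0.3455]] [ 0.451  -0.2641]
rest [ 0.4466 -0.2013  0.044 ] [ 0.4561 -0.3233  0.044 ]
slv [ 0.3616 -0.2657  0.058 ] [ 0.3621 -0.2676  0.0539]
bar ends [ 0.3608 -0.2337  0.058 ] [ 0.3646 -0.3057  0.058 ]
[[273 160  15  49 571]] [[279.78984238 183.51313485]]
```

Careful with the scale: turns go in shares of 4 rad. That gives: -0.06 rad / 4 = -0.015.

```bash
echo '[[0.002,0.001,0.04,0,0,-0.015],[0.002,0.001,0.08,0,0,-0.015],[0.002,0.001,0.12,0,0,-0.015],[0.002,0.001,0.15,0,0,-0.015],[0.002,0.001,0.165,0,0,-0.015]]' > rows.txt && python3 inch.py rows.txt 0.03 40
echo '[[0,0,0.01,0,0,0],[0,0,0.02,0,0,0],[0,0,0.03,0,0,0],[0,0,0.03,0,0,0]]' > rows.txt && python3 inch.py rows.txt
echo '[[0,0,0,0,0,0],[0,0,0,0,0,0],[0,0,0,0,0,0],[0,0,0,0,0,0],[0,0,0,0,0,0]]' > rows.txt && python3 inch.py rows.txt 0.0 40
```

```text
clock: 1.62
eef_pos: [0.361, -0.2638, 0.0629]
tool_rot: [[-0.062, 0.998, -0.004], [0.998, 0.062, 0.004], [0.005, -0.004, -1.0]]
contact_force: [-0.4, 0.4, 0.1]
grip_width: 0.0302
finger_force: 0.0
clock: 1.95
eef_pos: [0.3621, -0.2649, 0.0347]
tool_rot: [[-0.062, 0.998, -0.003], [0.998, 0.062, 0.003], [0.003, -0.002, -1.0]]
contact_force: [-0.3, 0.3, -0.5]
grip_width: 0.0301
finger_force: 0.0
clock: 2.37
eef_pos: [0.3602, -0.2659, 0.0365]
tool_rot: [[-0.062, 0.998, -0.004], [0.998, 0.062, 0.001], [0.001, -0.003, -1.0]]
contact_force: [-4.5, -2.6, -1.0]
grip_width: 0.0105
finger_force: 38.8
```

```bash
echo '[[0,0.0007,-0.0134,0,0,0],[0,0.0027,-0.0266,0,0,0],[0,0.006,-0.0396,0,0,0],[0,0.0106,-0.0522,0,0,0],[0,0.0164,-0.0642,0,0,0]]' > rows.txt && python3 inch.py rows.txt
echo '[[0,0.007,-0.0115,0,0,0],[0,0.0151,-0.0221,0,0,0],[0,0.0242,-0.0319,0,0,0],[0,0.0343,-0.0407,0,0,0],[0,0.0452,-0.0485,0,0,0]]' > rows.txt && python3 inch.py rows.txt
```

```text
clock: 2.78
eef_pos: [0.3785, -0.2651, 0.1016]
tool_rot: [[-0.06, 0.998, 0.0], [0.998, 0.06, 0.001], [0.001, 0.0, -1.0]]
contact_force: [2.9, 1.8, -6.0]
grip_width: 0.0105
finger_force: 38.8
clock: 3.2
eef_pos: [0.4229, -0.2625, 0.15]
tool_rot: [[-0.061, 0.998, -0.002], [0.998, 0.061, 0.0], [0.0, -0.002, -1.0]]
contact_force: [-1.5, -0.6, -3.3]
grip_width: 0.0104
finger_force: 39.2
```

```bash
echo '[[0,0.0116,-0.0066,0,0,0],[0,0.0238,-0.0121,0,0,0],[0,0.0366,-0.0163,0,0,0],[0,0.0496,-0.0192,0,0,0],[0,0.0629,-0.0209,0,0,0]]' > rows.txt && python3 inch.py rows.txt
echo '[[0,0.0134,-0.0002,0,0,0],[0,0.0267,0.0008,0,0,0],[0,0.0399,0.0032,0,0,0],[0,0.0528,0.0069,0,0,0],[0,0.0653,0.0119,0,0,0]]' > rows.txt && python3 inch.py rows.txt
echo '[[0,0,0,0,0,0],[0,0,0,0,0,0],[0,0,0,0,0,0]]' > rows.txt && python3 inch.py rows.txt
```

```text
clock: 3.62
eef_pos: [0.4859, -0.259, 0.1718]
tool_rot: [[-0.061, 0.998, -0.001], [0.998, 0.061, -0.001], [-0.001, -0.001, -1.0]]
contact_force: [-3.8, 0.3, 6.0]
grip_width: 0.0104
finger_force: 39.7
clock: 4.03
eef_pos: [0.5529, -0.2552, 0.1582]
tool_rot: [[-0.06, 0.998, 0.001], [0.998, 0.06, -0.0], [-0.0, 0.001, -1.0]]
contact_force: [-2.0, 0.6, 6.9]
grip_width: 0.0104
finger_force: 40.8
clock: 4.28
eef_pos: [0.5529, -0.2553, 0.1584]
tool_rot: [[-0.06, 0.998, 0.003], [0.998, 0.06, 0.0], [0.0, 0.003, -1.0]]
contact_force: [2.8, 3.1, 5.3]
grip_width: 0.0105
finger_force: 40.1
```

```bash
echo '[[0,0,0,0,0,0],[0,0,0,0,0,0],[0,0,0,0,0,0]]' > rows.txt && python3 inch.py rows.txt 0.03
echo '[[0,0,-0.02,0,0,0],[0,0,-0.045,0,0,0],[0,0,-0.07,0,0,0],[0,0,-0.07,0,0,0]]' > rows.txt && python3 inch.py rows.txt
echo '[[-0.001,-0.03,0,0,0,0],[-0.002,-0.06,0,0,0,0],[-0.0025,-0.09,0,0,0,0],[-0.0025,-0.103,0,0,0,0],[-0.0025,-0.103,0,0,0,0]]' > rows.txt && python3 inch.py rows.txt 0.06
python3 - <<'E'
from station import manip, eyes, state
import cv2,numpy as np
ims=[]
for n in("wrist","side"):
    c=eyes.read_camera(n); np.savez(f"{n}2.npz",**c); ims.append(c["color"][:,:,::-1])
cv2.imwrite("pics/c2.png",np.hstack([ims[0][:,100:480],cv2.resize(ims[1][230:340,270:380],(420,420))]))
E
```

```text
clock: 4.53
eef_pos: [0.5503, -0.2559, 0.1575]
tool_rot: [[-0.06, 0.998, -0.002], [0.998, 0.06, -0.0], [0.0, -0.002, -1.0]]
contact_force: [0.7, 0.3, 0.3]
grip_width: 0.0302
finger_force: 0.0
clock: 4.87
eef_pos: [0.5535, -0.2576, 0.2331]
tool_rot: [[-0.059, 0.998, 0.007], [0.998, 0.059, -0.005], [-0.005, 0.007, -1.0]]
contact_force: [1.8, 0.2, 1.4]
grip_width: 0.0298
finger_force: 0.0
clock: 5.28
eef_pos: [0.445, -0.2638, 0.2275]
tool_rot: [[-0.058, 0.998, -0.003], [0.998, 0.058, 0.001], [0.001, -0.003, -1.0]]
contact_force: [-0.5, 0.2, -0.1]
grip_width: 0.0603
finger_force: 0.0
```

View pics/c2.png

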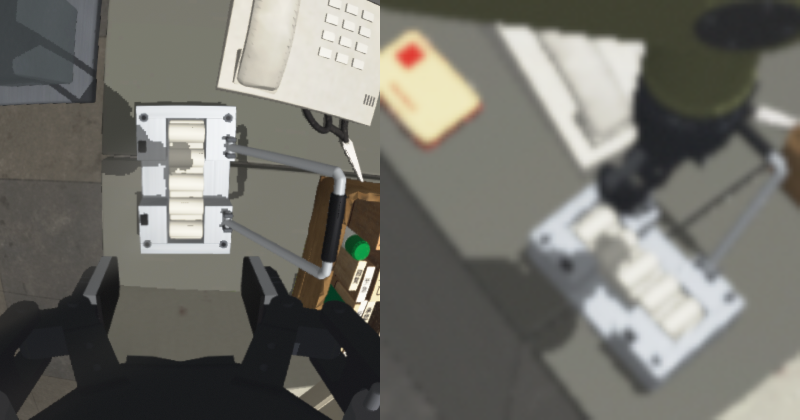

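The bail is standing back and the cavity is clear. In wrist pixels the mould corners are about (237,107), (337,105), (331,253) and (241,253), and the pen rest runs from (286,121) to (286,239).

Run:
```python
from h import *
w=load("wrist2.npz")
P=[plane(w,p,.044)[:2] for p in((237,107),(337,105),(331,253),(241,253))]
print(np.round(P,4),np.mean(P,0).round(4))
print("rest",plane(w,(286.5,121),.036).round(4),plane(w,(286.5,239),.036).round(4))
# rest edges at middle
print(plane(w,(268,180),.04).round(4),plane(w,(303,180),.04).round(4))
from station import manip, eyes, state
s=state();print(s["eef_pos"],s["tool_rot"].round(3) if hasattr(s["tool_rot"],"round") else s["tool_rot"])
```

```text
[[ 0.3982 -0.1886]
 [ 0.497  -0.1804]
 [ 0.5065 -0.3401]
 [ 0.4065 -0.3458]] [ 0.452  -0.2637]
rest [ 0.4481 -0.2006  0.036 ] [ 0.4561 -0.3291  0.036 ]
[ 0.4326 -0.2624  0.04  ] [ 0.4688 -0.2602  0.04  ]
[ 0.44882804 -0.26469255  0.22807049] [[-0.059  0.998  0.001]
 [ 0.998  0.059 -0.   ]
 [-0.     0.001 -1.   ]]
```

```bash
echo '[[0,0.002,0.035,0,0,0],[0,0.002,0.07,0,0,0],[0,0.002,0.105,0,0,0],[0,0.002,0.135,0,0,0],[0,0.002,0.155,0,0,0]]' > rows.txt && python3 inch.py rows.txt
echo '[[0,0,0.015,0,0,0],[0,0,0.03,0,0,0],[0,0,0.042,0,0,0],[0,0,0.054,0,0,0],[0,0,0.056,0,0,0]]' > rows.txt && python3 inch.py rows.txt
echo '[[0,0,0,0,0,0],[0,0,0,0,0,0],[0,0,0,0,0,0],[0,0,0,0,0,0],[0,0,0,0,0,0]]' > rows.txt && python3 inch.py rows.txt 0.0 60
```

```text
clock: 5.8
eef_pos: [0.4512, -0.2635, 0.0699]
tool_rot: [[-0.06, 0.998, -0.002], [0.998, 0.06, 0.002], [0.002, -0.002, -1.0]]
contact_force: [0.8, -0.8, 0.3]
grip_width: 0.06
finger_force: 0.0
clock: 6.22
eef_pos: [0.4514, -0.2638, 0.0146]
tool_rot: [[-0.061, 0.998, -0.002], [0.998, 0.061, 0.002], [0.002, -0.002, -1.0]]
contact_force: [-0.3, -0.5, 1.0]
grip_width: 0.06
finger_force: 0.0
clock: 6.63
eef_pos: [0.451, -0.2643, 0.0174]
tool_rot: [[-0.06, 0.998, 0.001], [0.998, 0.06, -0.0], [-0.001, 0.001, -1.0]]
contact_force: [-0.6, 0.4, -3.3]
grip_width: 0.0348
finger_force: 60.7
```

Gripped at 35 mm. Lifting straight up slowly, then higher.

```bash
echo '[[0,0,-0.008,0,0,0],[0,0,-0.02,0,0,0],[0,0,-0.035,0,0,0],[0,0,-0.05,0,0,0],[0,0,-0.065,0,0,0]]' > rows.txt && python3 inch.py rows.txt
echo '[[0,0,-0.02,0,0,0],[0,0,-0.04,0,0,0],[0,0,-0.06,0,0,0],[0,0,-0.08,0,0,0],[0,0,-0.1,0,0,0]]' > rows.txt && python3 inch.py rows.txt
echo '[[0,0,0,0,0,0],[0,0,0,0,0,0]]' > rows.txt && python3 inch.py rows.txt
```

```text
clock: 7.05
eef_pos: [0.4505, -0.2641, 0.0832]
tool_rot: [[-0.06, 0.998, 0.0], [0.998, 0.06, 0.0], [0.0, 0.0, -1.0]]
contact_force: [-0.5, -0.1, -2.3]
grip_width: 0.0353
finger_force: 60.7
clock: 7.47
eef_pos: [0.4503, -0.2639, 0.1837]
tool_rot: [[-0.06, 0.998, 0.0], [0.998, 0.06, -0.0], [-0.0, 0.0, -1.0]]
contact_force: [0.3, 0.8, -2.3]
grip_width: 0.0348
finger_force: 60.7
clock: 7.63
eef_pos: [0.4513, -0.2646, 0.1834]
tool_rot: [[-0.06, 0.998, 0.003], [0.998, 0.06, -0.002], [-0.002, 0.003, -1.0]]
contact_force: [0.4, -0.4, -3.1]
grip_width: 0.035
finger_force: 61.0
```

In the tool's units: 0.11 rad / 4 = 0.0275.

```bash
echo '[[0.025,0,0,0,0,0],[0.06,0,0,0,0,0],[0.095,0,0,0,0,0],[0.13,0,0,0,0,0],[0.165,0,0,0,0,0]]' > rows.txt && python3 inch.py rows.txt
echo '[[0.035,0,0,0,0,0],[0.07,0,0,0,0,0],[0.105,0,0,0,0,0],[0.14,0,0,0,0,0],[0.175,0,0,0,0,0]]' > rows.txt && python3 inch.py rows.txt
echo '[[0.035,0,0,0,0,0.0075],[0.07,0,0,0,0,0.015],[0.1,0,0,0,0,0.0225],[0.125,0,0,0,0,0.0275],[0.125,0,0,0,0,0.0275]]' > rows.txt && python3 inch.py rows.txt
echo '[[0,0,0,0,0,0],[0,0,0,0,0,0],[0,0,0,0,0,0]]' > rows.txt && python3 inch.py rows.txt
python3 - <<'E'
from station import manip, eyes, state
import cv2,numpy as np
for n in("wrist","side"):
    c=eyes.read_camera(n); np.savez(f"{n}3.npz",**c); cv2.imwrite(f"pics/{n}3.png",c["color"][:,:,::-1])
E
```

```text
clock: 8.05
eef_pos: [0.439, -0.0977, 0.1803]
tool_rot: [[-0.059, 0.998, -0.003], [0.998, 0.059, 0.001], [0.001, -0.003, -1.0]]
contact_force: [0.6, 0.1, -2.7]
grip_width: 0.0349
finger_force: 60.9
clock: 8.47
eef_pos: [0.4285, 0.0767, 0.1805]
tool_rot: [[-0.06, 0.998, -0.003], [0.998, 0.06, -0.0], [-0.0, -0.003, -1.0]]
contact_force: [1.0, 0.3, -3.4]
grip_width: 0.0348
finger_force: 60.9
clock: 8.88
eef_pos: [0.4217, 0.2039, 0.1805]
tool_rot: [[0.047, 0.999, -0.002], [0.999, -0.047, 0.002], [0.002, -0.002, -1.0]]
contact_force: [-0.0, 0.4, -1.3]
grip_width: 0.035
finger_force: 60.8
clock: 9.13
eef_pos: [0.4222, 0.1988, 0.1811]
tool_rot: [[0.051, 0.999, -0.002], [0.999, -0.051, -0.001], [-0.001, -0.002, -1.0]]
contact_force: [1.0, -0.0, -3.7]
grip_width: 0.0351
finger_force: 60.8
```

View pics/wrist3.png

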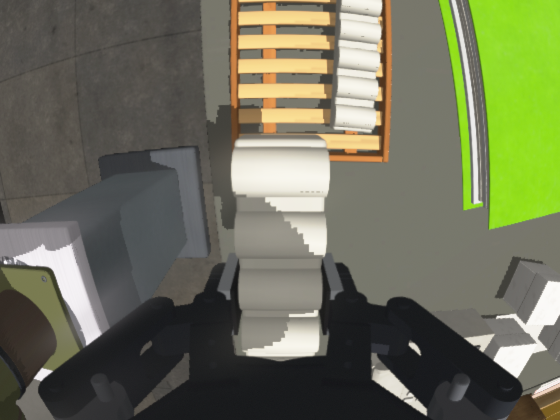

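The wrist view shows the rest held level. The rack's left outer rim runs about (232,20)–(235,125), the right rim (391,20)–(387,158), with its near-right corner at (387,160). The dry rest's left edge is at about column 333.

Run:
```python
from h import *
w=load("wrist3.npz");d=load("side3.npz")
for n,p,z in(("L1",(232,20),.024),("L2",(235,125),.024),("R1",(391,20),.024),("R2",(387,158),.024),("corner",(387,160.5),.024),("dryL top",(336,100),.04),("dryR",(380,97),.04),("dryL2",(340,15),.04),("dry base",(332,130),.02)): print(n,plane(w,p,z).round(4))
```

```text
L1 [0.3872 0.3608 0.024 ]
L2 [0.3845 0.2617 0.024 ]
R1 [0.5347 0.3591 0.024 ]
R2 [0.5267 0.2251 0.024 ]
corner [0.5268 0.2226 0.024 ]
dryL top [0.4751 0.2802 0.04  ]
dryR [0.5149 0.283  0.04  ]
dryL2 [0.4825 0.357  0.04  ]
dry base [0.4738 0.2524 0.02  ]
```

```bash
echo '[[0.03,0,0,0,0,0],[0.06,0,0,0,0,0],[0.09,0,0,0,0,0],[0.116,0,0,0,0,0],[0.116,0,0,0,0,0]]' > rows.txt && python3 inch.py rows.txt
echo '[[0,0,0.025,0,0,0],[0,0,0.05,0,0,0],[0,0,0.075,0,0,0],[0,0,0.1,0,0,0],[0,0,0.12,0,0,0]]' > rows.txt && python3 inch.py rows.txt
echo '[[0,0,0.008,0,0,0],[0,0,0.016,0,0,0],[0,0,0.024,0,0,0],[0,0,0.03,0,0,0],[0,0,0.03,0,0,0]]' > rows.txt && python3 inch.py rows.txt
echo '[[0,0,0,0,0,0],[0,0,0,0,0,0],[0,0,0,0,0,0]]' > rows.txt && python3 inch.py rows.txt
python3 - <<'E'
from station import manip, eyes, state
import cv2,numpy as np
ims=[]
for n,x,y,W,H in(("wrist",140,60,260,270),("side",180,130,110,100)):
    c=eyes.read_camera(n); np.savez(f"{n}4.npz",**c); ims.append(cv2.resize(c["color"][y:y+H,x:x+W,::-1],(400,400)))
cv2.imwrite("pics/c4.png",np.hstack(ims))
E
```

```text
clock: 9.65
eef_pos: [0.4305, 0.3198, 0.1823]
tool_rot: [[0.049, 0.999, 0.002], [0.999, -0.049, 0.004], [0.004, 0.002, -1.0]]
contact_force: [1.7, -0.0, -2.3]
grip_width: 0.035
finger_force: 60.8
clock: 10.07
eef_pos: [0.4285, 0.3143, 0.0605]
tool_rot: [[0.051, 0.999, -0.001], [0.999, -0.051, -0.001], [-0.001, -0.001, -1.0]]
contact_force: [0.5, -0.1, -2.6]
grip_width: 0.0351
finger_force: 60.9
clock: 10.48
eef_pos: [0.4288, 0.3156, 0.0316]
tool_rot: [[0.05, 0.999, -0.0], [0.999, -0.05, -0.0], [-0.0, -0.0, -1.0]]
contact_force: [-0.3, -0.1, -2.4]
grip_width: 0.0349
finger_force: 60.8
clock: 10.73
eef_pos: [0.4292, 0.3162, 0.0328]
tool_rot: [[0.05, 0.999, 0.001], [0.999, -0.05, 0.001], [0.001, 0.001, -1.0]]
contact_force: [0.3, -0.6, -2.3]
grip_width: 0.035
finger_force: 60.8
```

View pics/c4.png

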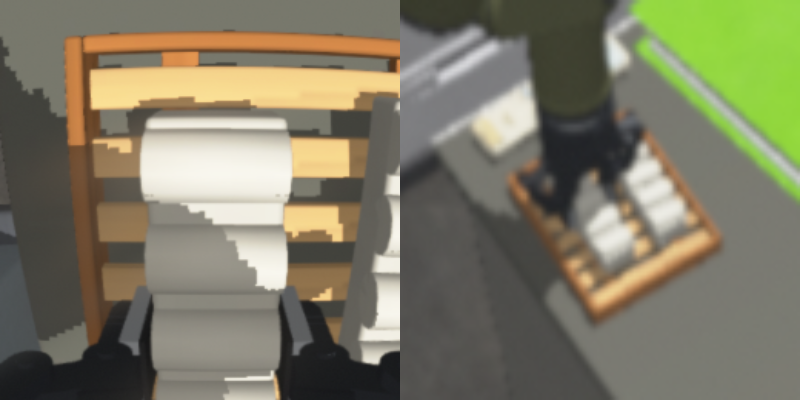

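The rest hangs parallel between the left rim and the dry rest, with clearance on both sides. Lowering it slowly.

```bash
echo '[[0,0,0.002,0,0,0],[0,0,0.004,0,0,0],[0,0,0.006,0,0,0],[0,0,0.008,0,0,0],[0,0,0.01,0,0,0]]' > rows.txt && python3 inch.py rows.txt
echo '[[0,0,0.001,0,0,0],[0,0,0.002,0,0,0],[0,0,0.002,0,0,0],[0,0,0.002,0,0,0]]' > rows.txt && python3 inch.py rows.txt
```

```text
clock: 11.25
eef_pos: [0.4286, 0.3157, 0.0217]
tool_rot: [[0.05, 0.999, -0.0], [0.999, -0.05, -0.0], [-0.0, -0.0, -1.0]]
contact_force: [-0.5, 0.3, -3.6]
grip_width: 0.0344
finger_force: 60.8
clock: 11.58
eef_pos: [0.4287, 0.3158, 0.0199]
tool_rot: [[0.05, 0.999, -0.0], [0.999, -0.05, -0.0], [-0.0, -0.0, -1.0]]
contact_force: [-0.4, -0.9, -2.1]
grip_width: 0.0348
finger_force: 60.8
```

```bash
echo '[[0,0,0.001,0,0,0],[0,0,0.001,0,0,0],[0,0,0.001,0,0,0]]' > rows.txt && python3 inch.py rows.txt
```

```text
clock: 11.83
eef_pos: [0.4289, 0.316, 0.0192]
tool_rot: [[0.05, 0.999, 0.0], [0.999, -0.05, 0.0], [0.0, 0.0, -1.0]]
contact_force: [0.3, -0.4, -0.7]
grip_width: 0.0352
finger_force: 61.1
```

```bash
echo '[[0,0,0.001,0,0,0],[0,0,0.001,0,0,0],[0,0,0.001,0,0,0]]' > rows.txt && python3 inch.py rows.txt
```

```text
clock: 12.08
eef_pos: [0.4289, 0.3159, 0.0192]
tool_rot: [[0.05, 0.999, 0.001], [0.999, -0.05, 0.0], [0.001, 0.001, -1.0]]
contact_force: [-2.3, -1.7, 8.7]
grip_width: 0.0349
finger_force: 62.2
```

It's in contact with the slats. Easing off 1 mm and releasing, with a modest opening.

```bash
echo '[[0,0,-0.001,0,0,0],[0,0,-0.001,0,0,0]]' > rows.txt && python3 inch.py rows.txt
echo '[[0,0,0,0,0,0],[0,0,0,0,0,0],[0,0,0,0,0,0],[0,0,0,0,0,0],[0,0,0,0,0,0]]' > rows.txt && python3 inch.py rows.txt 0.046
echo '[[0,0,-0.008,0,0,0],[0,0,-0.02,0,0,0],[0,0,-0.04,0,0,0],[0,0,-0.07,0,0,0],[0,0,-0.1,0,0,0]]' > rows.txt && python3 inch.py rows.txt
echo '[[0,0,-0.03,0,0,0],[0,0,-0.06,0,0,0],[-0.03,0,-0.09,0,0,0],[-0.06,0,-0.1,0,0,0],[-0.09,0,-0.1,0,0,0]]' > rows.txt && python3 inch.py rows.txt
python3 - <<'E'
from station import manip, eyes, state
import cv2,numpy as np
c=eyes.read_camera("wrist"); np.savez("wrist5.npz",**c)
d=eyes.read_camera("side"); np.savez("side5.npz",**d)
cv2.imwrite("pics/c5.png",np.hstack([c["color"][:300,150:480,::-1],cv2.resize(d["color"][130:350,180:380,::-1],(300,300))]))
E
```

```text
clock: 12.25
eef_pos: [0.4289, 0.3159, 0.0193]
tool_rot: [[0.05, 0.999, 0.001], [0.999, -0.05, 0.0], [0.0, 0.001, -1.0]]
contact_force: [-0.1, 1.2, -2.5]
grip_width: 0.035
finger_force: 60.9
clock: 12.67
eef_pos: [0.4288, 0.3159, 0.019]
tool_rot: [[0.05, 0.999, 0.0], [0.999, -0.05, 0.0], [0.0, 0.0, -1.0]]
contact_force: [-0.6, -0.2, 0.5]
grip_width: 0.046
finger_force: 0.0
clock: 13.08
eef_pos: [0.4279, 0.3153, 0.1198]
tool_rot: [[0.05, 0.999, -0.002], [0.999, -0.05, -0.001], [-0.001, -0.002, -1.0]]
contact_force: [0.4, 0.5, -0.6]
grip_width: 0.0459
finger_force: 0.0
clock: 13.5
eef_pos: [0.4262, 0.2263, 0.2233]
tool_rot: [[0.048, 0.999, 0.008], [0.999, -0.048, 0.003], [0.003, 0.008, -1.0]]
contact_force: [0.6, 0.0, -0.5]
grip_width: 0.0465
finger_force: 0.0
```

View pics/c5.png

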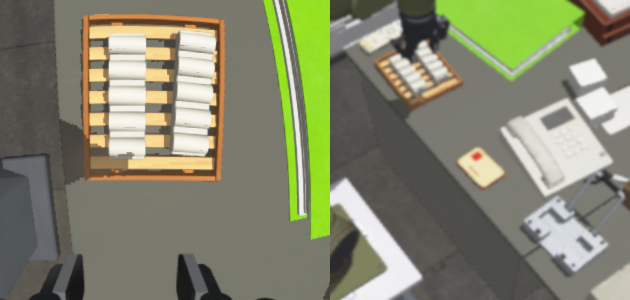

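Both rests lie parallel on the rack, not touching: the new one on the left, the dry one on the right. The pad and remote look unmoved and the bail is still back. Returning to the bail.

In the tool's units: -0.11 rad / 4 = -0.0275.

```bash
echo '[[-0.034,0.0108,0,0,0,0],[-0.068,0.0216,0,0,0,0],[-0.102,0.0324,0,0,0,0],[-0.136,0.0432,0,0,0,0],[-0.17,0.054,0,0,0,0]]' > rows.txt && python3 inch.py rows.txt 0.03
echo '[[-0.034,0.0108,0,0,0,0],[-0.068,0.0216,0,0,0,0],[-0.102,0.0324,0,0,0,0],[-0.136,0.0432,0,0,0,0],[-0.17,0.054,0,0,0,0]]' > rows.txt && python3 inch.py rows.txt
echo '[[-0.034,0.0108,0,0,0,-0.0075],[-0.068,0.0216,0,0,0,-0.015],[-0.102,0.0324,0,0,0,-0.0225],[-0.135,0.043,0,0,0,-0.0275],[-0.135,0.043,0,0,0,-0.0275]]' > rows.txt && python3 inch.py rows.txt
echo '[[0,0,0,0,0,0],[0,0,0,0,0,0],[0,0,0,0,0,0]]' > rows.txt && python3 inch.py rows.txt
python3 - <<'E'
from station import manip, eyes, state
import cv2,numpy as np
c=eyes.read_camera("wrist"); np.savez("wrist6.npz",**c)
cv2.imwrite("pics/c6.png",c["color"][:,:,::-1])
print(state()["eef_pos"])
E
```

```text
clock: 14.02
eef_pos: [0.4698, 0.0525, 0.2193]
tool_rot: [[0.049, 0.999, 0.0], [0.999, -0.049, 0.0], [0.0, 0.0, -1.0]]
contact_force: [0.1, -0.5, -0.4]
grip_width: 0.03
finger_force: 0.0
clock: 14.43
eef_pos: [0.5154, -0.1202, 0.2191]
tool_rot: [[0.05, 0.999, 0.0], [0.999, -0.05, 0.001], [0.001, 0.0, -1.0]]
contact_force: [0.7, 0.5, 0.1]
grip_width: 0.0301
finger_force: 0.0
clock: 14.85
eef_pos: [0.5538, -0.2623, 0.2188]
tool_rot: [[-0.057, 0.998, 0.003], [0.998, 0.057, -0.004], [-0.004, 0.002, -1.0]]
contact_force: [1.1, 0.8, 0.7]
grip_width: 0.0298
finger_force: 0.0
clock: 15.1
eef_pos: [0.5508, -0.2544, 0.2188]
tool_rot: [[-0.061, 0.998, -0.001], [0.998, 0.061, 0.001], [0.001, -0.001, -1.0]]
contact_force: [0.1, 0.5, -0.3]
grip_width: 0.0301
finger_force: 0.0
[ 0.55092592 -0.25434009  0.21896275]
```

View pics/c6.png

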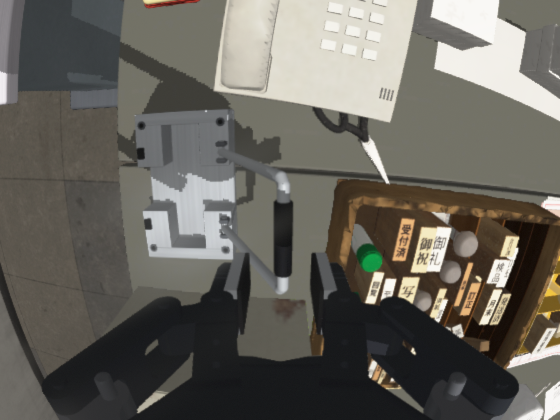

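The sleeve sits between the open fingers (column ~283, against a finger centre near 281). Descend and pinch it.

```bash
echo '[[0,0.001,0.02,0,0,0],[0,0.001,0.04,0,0,0],[0,0.001,0.055,0,0,0],[0,0.001,0.061,0,0,0],[0,0.001,0.061,0,0,0]]' > rows.txt && python3 inch.py rows.txt
echo '[[0,0,0,0,0,0],[0,0,0,0,0,0],[0,0,0,0,0,0],[0,0,0,0,0,0],[0,0,0,0,0,0]]' > rows.txt && python3 inch.py rows.txt 0.0 40
```

```text
clock: 15.57
eef_pos: [0.551, -0.2541, 0.1566]
tool_rot: [[-0.061, 0.998, -0.003], [0.998, 0.061, 0.002], [0.002, -0.003, -1.0]]
contact_force: [-0.1, -0.6, 0.5]
grip_width: 0.0301
finger_force: 0.0
clock: 15.98
eef_pos: [0.5529, -0.2557, 0.1591]
tool_rot: [[-0.06, 0.998, 0.002], [0.998, 0.06, 0.0], [-0.0, 0.002, -1.0]]
contact_force: [-0.2, 1.2, 3.0]
grip_width: 0.0104
finger_force: 39.3
```

```bash
echo '[[0,-0.0125,-0.005,0,0,0],[0,-0.0254,-0.0087,0,0,0],[0,-0.0385,-0.0111,0,0,0],[0,-0.0519,-0.0121,0,0,0],[0,-0.0653,-0.0119,0,0,0]]' > rows.txt && python3 inch.py rows.txt
echo '[[0,-0.0133,0.0017,0,0,0],[0,-0.0263,0.0046,0,0,0],[0,-0.0391,0.0088,0,0,0],[0,-0.0513,0.0143,0,0,0],[0,-0.0629,0.0209,0,0,0]]' > rows.txt && python3 inch.py rows.txt
echo '[[0,-0.0109,0.0078,0,0,0],[0,-0.021,0.0167,0,0,0],[0,-0.0301,0.0265,0,0,0],[0,-0.0382,0.0371,0,0,0],[0,-0.0452,0.0486,0,0,0]]' > rows.txt && python3 inch.py rows.txt
echo '[[0,-0.0058,0.012,0,0,0],[0,-0.0104,0.0246,0,0,0],[0,-0.0137,0.0376,0,0,0],[0,-0.015,0.045,0,0,0],[0,-0.0157,0.0508,0,0,0]]' > rows.txt && python3 inch.py rows.txt
echo '[[0,0,0,0,0,0],[0,0,0,0,0,0]]' > rows.txt && python3 inch.py rows.txt
```

```text
clock: 16.4
eef_pos: [0.4896, -0.2597, 0.1727]
tool_rot: [[-0.06, 0.998, 0.008], [0.998, 0.06, -0.001], [-0.001, 0.007, -1.0]]
contact_force: [3.2, 5.7, 9.1]
grip_width: 0.0102
finger_force: 41.3
clock: 16.82
eef_pos: [0.4246, -0.2634, 0.1503]
tool_rot: [[-0.059, 0.998, 0.003], [0.998, 0.059, -0.0], [-0.0, 0.003, -1.0]]
contact_force: [4.1, 3.6, -2.8]
grip_width: 0.0102
finger_force: 43.0
clock: 17.23
eef_pos: [0.3786, -0.2659, 0.1008]
tool_rot: [[-0.059, 0.998, 0.001], [0.998, 0.059, 0.0], [0.0, 0.001, -1.0]]
contact_force: [-0.1, 3.8, 1.8]
grip_width: 0.0105
finger_force: 46.6
clock: 17.65
eef_pos: [0.3615, -0.2668, 0.049]
tool_rot: [[-0.06, 0.998, -0.003], [0.998, 0.06, 0.001], [0.001, -0.003, -1.0]]
contact_force: [-6.4, -0.0, 3.2]
grip_width: 0.0104
finger_force: 49.1
clock: 17.82
eef_pos: [0.3615, -0.2667, 0.0491]
tool_rot: [[-0.061, 0.998, -0.004], [0.998, 0.061, 0.002], [0.002, -0.004, -1.0]]
contact_force: [-6.6, -0.5, 2.2]
grip_width: 0.0103
finger_force: 48.9
```

```bash
echo '[[0,-0.0002,0.003,0,0,0],[0,-0.0004,0.006,0,0,0],[0,-0.0006,0.009,0,0,0],[0,-0.0007,0.012,0,0,0],[0,-0.0007,0.012,0,0,0]]' > rows.txt && python3 inch.py rows.txt
echo '[[0,0,0.001,0,0,0],[0,0,0.002,0,0,0],[0,0,0.002,0,0,0]]' > rows.txt && python3 inch.py rows.txt
echo '[[0,0,0.001,0,0,0],[0,0,0.002,0,0,0],[0,0,0.002,0,0,0]]' > rows.txt && python3 inch.py rows.txt
```

```text
clock: 18.23
eef_pos: [0.3604, -0.2668, 0.0371]
tool_rot: [[-0.061, 0.998, -0.004], [0.998, 0.061, 0.001], [0.002, -0.004, -1.0]]
contact_force: [-7.3, -1.3, 1.7]
grip_width: 0.0104
finger_force: 49.3
clock: 18.48
eef_pos: [0.3603, -0.2668, 0.0352]
tool_rot: [[-0.061, 0.998, -0.005], [0.998, 0.061, 0.001], [0.002, -0.005, -1.0]]
contact_force: [-8.9, -0.7, 1.0]
grip_width: 0.0105
finger_force: 49.6
clock: 18.73
eef_pos: [0.3602, -0.2668, 0.0332]
tool_rot: [[-0.061, 0.998, -0.005], [0.998, 0.061, 0.001], [0.002, -0.005, -1.0]]
contact_force: [-8.2, -1.7, 1.0]
grip_width: 0.0104
finger_force: 49.7
```

```bash
echo '[[0,0,0.001,0,0,0],[0,0,0.002,0,0,0],[0,0,0.002,0,0,0]]' > rows.txt && python3 inch.py rows.txt
echo '[[0,0,0.001,0,0,0],[0,0,0.002,0,0,0],[0,0,0.002,0,0,0]]' > rows.txt && python3 inch.py rows.txt
```

```text
clock: 18.98
eef_pos: [0.3602, -0.2668, 0.0313]
tool_rot: [[-0.061, 0.998, -0.005], [0.998, 0.061, 0.001], [0.002, -0.005, -1.0]]
contact_force: [-8.0, -0.9, 1.0]
grip_width: 0.0106
finger_force: 49.7
clock: 19.23
eef_pos: [0.3602, -0.2668, 0.0295]
tool_rot: [[-0.061, 0.998, -0.005], [0.998, 0.061, 0.001], [0.002, -0.005, -1.0]]
contact_force: [-8.6, -0.5, 4.6]
grip_width: 0.0103
finger_force: 50.3
```

```bash
echo '[[0,0,0.001,0,0,0],[0,0,0.001,0,0,0],[0,0,0.001,0,0,0]]' > rows.txt && python3 inch.py rows.txt
echo '[[0,0,0.001,0,0,0],[0,0,0.001,0,0,0],[0,0,0.001,0,0,0]]' > rows.txt && python3 inch.py rows.txt
```

```text
clock: 19.48
eef_pos: [0.3602, -0.2668, 0.0293]
tool_rot: [[-0.061, 0.998, -0.005], [0.998, 0.061, 0.001], [0.001, -0.004, -1.0]]
contact_force: [-10.5, -1.0, 13.3]
grip_width: 0.0105
finger_force: 51.2
clock: 19.73
eef_pos: [0.3602, -0.2669, 0.0291]
tool_rot: [[-0.061, 0.998, -0.004], [0.998, 0.061, 0.0], [0.001, -0.004, -1.0]]
contact_force: [-12.4, 1.3, 22.1]
grip_width: 0.0103
finger_force: 52.1
```

The bail is firmly on its stop. Taking off the load, releasing and retreating, then a final check.

```bash
echo '[[0,0,-0.001,0,0,0],[0,0.0005,-0.0015,0,0,0],[0,0.0005,-0.0015,0,0,0]]' > rows.txt && python3 inch.py rows.txt
echo '[[0,0,0,0,0,0],[0,0,0,0,0,0],[0,0,0,0,0,0],[0,0,0,0,0,0]]' > rows.txt && python3 inch.py rows.txt 0.03
echo '[[0,0,-0.01,0,0,0],[0,0,-0.03,0,0,0],[0,0,-0.06,0,0,0],[0,0,-0.09,0,0,0],[0,0,-0.12,0,0,0]]' > rows.txt && python3 inch.py rows.txt
echo '[[0,0,-0.03,0,0,0],[0,0,-0.06,0,0,0],[0,0,-0.08,0,0,0],[0,0,-0.08,0,0,0],[0,0,-0.08,0,0,0]]' > rows.txt && python3 inch.py rows.txt
python3 - <<'E'
from station import manip, eyes, state
import cv2,numpy as np
c=eyes.read_camera("wrist"); np.savez("wrist7.npz",**c)
d=eyes.read_camera("side"); np.savez("side7.npz",**d)
from h import *
a=cv2.resize(c["color"][60:280,240:460,::-1],(400,400)); b=cv2.resize(d["color"][130:350,180:380,::-1],(400,400))
cv2.imwrite("pics/c7.png",np.hstack([a,b]))
E
```

```text
clock: 19.98
eef_pos: [0.3602, -0.2668, 0.0294]
tool_rot: [[-0.062, 0.998, -0.005], [0.998, 0.062, 0.001], [0.001, -0.005, -1.0]]
contact_force: [-10.9, -2.6, 9.1]
grip_width: 0.0103
finger_force: 50.9
clock: 20.32
eef_pos: [0.3644, -0.268, 0.0294]
tool_rot: [[-0.06, 0.998, 0.002], [0.998, 0.06, -0.001], [-0.001, 0.002, -1.0]]
contact_force: [-0.2, -0.6, 0.4]
grip_width: 0.0302
finger_force: 0.0
clock: 20.73
eef_pos: [0.3635, -0.2672, 0.1503]
tool_rot: [[-0.06, 0.998, -0.0], [0.998, 0.06, 0.0], [0.0, -0.0, -1.0]]
contact_force: [0.8, -0.5, 0.1]
grip_width: 0.0302
finger_force: 0.0
clock: 21.15
eef_pos: [0.3644, -0.268, 0.2304]
tool_rot: [[-0.06, 0.998, 0.003], [0.998, 0.06, -0.003], [-0.003, 0.003, -1.0]]
contact_force: [-0.5, 0.8, -0.5]
grip_width: 0.0302
finger_force: 0.0
```

View pics/c7.png

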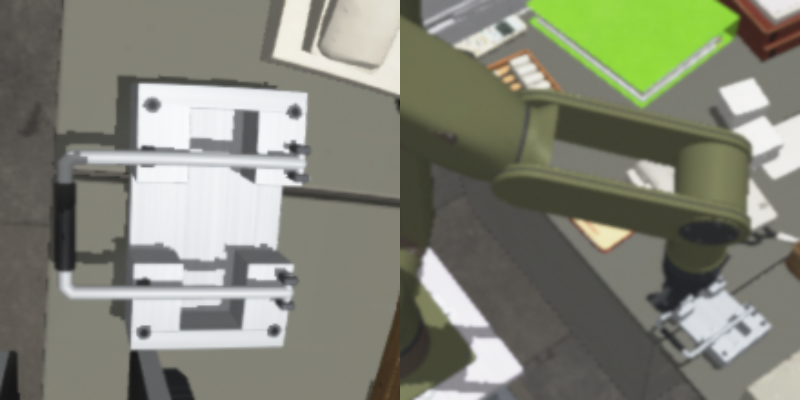

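The bail is folded flat over the empty mould and the fingers are clear of it. Handing in.

```bash
python3 -c "
from station import manip, eyes, state
print(manip.job_done())"
```

```text
the job is handed in; nothing more can be done
None
```

The job is handed in, with no verdict shown: the pen rest lies upright on the rack's near half clear of the other one, the bail is folded flat on its stop over the empty mould, and the other pen rest, stamp pad and remote looked undisturbed.

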